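Pop the battery out of the charger and catch it

ROBOT

A 6-joint arm with a two-finger parallel gripper is mounted at the origin on a cart in front of the work surface, level with it; the furniture and walls round the work are solid. World frame = base frame: x ahead of the robot, y to its left, z up, the work surface at z = 0. Lengths are in m, angles in rad, forces in N, time in s.
With the tool pointing down it reaches from about 0.3 to 0.775 m from the base axis. Payload 14.6 kg.
Tool frame: the origin (TCP) lies at the very end of the fingers, on their centre line; the grasp point (between the pads) lies 19 mm behind it; z points along the fingers, y is the line along which they close (so a half turn about z gives the same grasp; the last joint's range is limited). The gripper opens to 94 mm and grips with 3 to 60 N. Pads are 16 mm wide; open, the fingers measure 119 mm over their backs; the gripper's body (75 mm by 177 mm) begins 78 mm behind the grasp point.
Start: joints at [1.078, 0.3, 1.521, -0, 1.321, -0.067], TCP at [0.227, 0.501, 0.205] pointing down, gripper open.
Joint ranges: [-3.03, 3.03], [-0.79, 2.21], [0.23, 2.52], [-1.04, 4.18], [0, 3.07], [-2.55, 2.55]. Speed limits (rad/s): [2.22, 2.22, 2.57, 3.14, 3.14, 3.14].

INTERFACE

Orientations are given as [roll, pitch, yaw] about the fixed x, y, z axes, in that order (R = Rz(yaw) Ry(pitch) Rx(roll)).
In Python, from station import ctrl, cams gives the robot as it stands. The module is installed in compiled form; this text tells all that it offers.
- The arm moves only by the tool arm_command, never from a script. Its argument "plan" is a list that holds one entry, the list of rows, each a list of 7 numbers: the shift along the tool's x, y, z in mm, then the turn, a rotation vector about the tool's x, y, z in rad, then the closure, from -1 (fully open) to 1 (shut). A call has 1 to 12 rows; each row is the pose to reach, as a shift and turn from the pose commanded when the call began, along the tool's axes at that moment; what a row does not reach only later rows make up. A row lasts 1/10 s, in which the tool goes at most 50 mm and 8.59 degrees, less where a joint would pass 70% of its speed; a pose out of reach is approached as far as the arm can. A call with a gripper value outside its range is refused whole. The fingers move at their own pace and stop on an object; "squeeze" is the grip in N (left out, the last holds). Time passes only in rows, so rows that repeat a pose let the fingers close. It gives the time, the measured TCP pose, the force, the opening and the grip force at its end, in the units of the state.
- ctrl.get_obs(): the state, without advancing time (a new reading comes with each control period).
- cams.camera(name): name is "scene" or "top"; returns (picture, depth): 400x640x3 uint8, blue, green, red; 400x640 float32, m along the optical axis (not along the pixel's ray), 0 where there is no reading.
- cams.camera_info(name): a dict with "fx", "fy", "cx", "cy" (pixels), "world_to_cam" (4x4, takes a point from world to camera coordinates). Camera axes: x right, y down, z forward; pixel columns grow to the right and rows downward; lengths in m; the calibration is good to about 2 mm. A picture is of the moment at which its call begins. camera_info takes no time and is no camera call.
- ctrl.hand_in(): hands the job in; it is judged then, once.
The state is a dict: "time_s": time; "qpos": joint angles; "joint_vel": joint speeds; "tau": joint torques, N m; "ee_pos": TCP position; "eef_rot": TCP orientation; "force": force on the tool from outside, world axes, zero at the start; "moment": the same for the moment, N m; "grip_width": finger opening in m; "grip_force": force on a finger pad.
Only numpy, scipy, OpenCV 4.12 (cv2) and the standard library are available. Lean on these libraries where they do the work, as an engineer would, in place of code of your own. Each camera call takes 0.05 s, during which the arm holds its last target. There are 200 camera calls.

TASK

Release the battery from the sloping charger: press the ridged release key all the way down with one fingertip, and with the other finger standing in the channel in front of the battery catch it as it pops out, before it slides off the ramp. Do not grasp or lift the battery, and leave the things round about alone. Finish holding like that: the key still pressed down and the popped-out battery at rest against the other finger.

Things in the scene. Friction and masses are not known exactly. Their poses are not given: they have to be found in the camera images.
- charger: Grey charger fixed to the table, 240 x 113 mm, 120 mm high at its rear tower. Origin on the table under the catch, midway across the channel; z up, x up the slope (away from the robot at yaw 0), y to the side of the release key. Its channel slopes 16 degrees along x, from an open lower end at x = -85 mm to the tower at x = 100; 50 mm wide inside, walls 6 mm thick rising 12 mm above the floor.
- catch (a point): Middle of the channel floor at x = 0, 40 mm above the table. Here a steel catch 26 mm wide stands 8 mm out of the floor and holds the battery; it is one piece with the release key and sinks with it.
- waiting_spot (a point): Point on the middle line of the channel floor, level with the key: x = -40, y = 0, z = 28.5 mm in the charger's frame. A finger upright here has its near face about 18 mm in front of the battery's top edge. With its tip as low as the pressed key (45 mm above the table) it clears the sloping floor and overlaps the battery, whose top front edge is about 70 mm above the table when caught here.
- ejector_spot (a point): Black spring ejector plate behind the battery, 30 mm wide. It pushes the battery downhill with about 3.5 N, falling to 2 N over its 24 mm stroke; after that the battery slides on by its weight.
- battery: Loose, slippery black and grey battery, 80 (x, along the channel) x 46 x 36 mm, about 0.25 kg, tilted 16 degrees with the channel. Origin at the centre of its underside, at the start x = 39, y = 0, z = 51 mm in the charger's frame; front top edge at x = -10, z = 75. Once let go it is off the ramp within about 0.4 s unless a finger already stands in the channel. It should come out 10 to 50 mm.
- release_key (a joint): How far the release key is pressed straight down, m: 0 up, 0.012 fully down against its stop. Spring: 3 N at the start, 7 N fully down. The catch lets the battery go at about 0.008.
- key_top (a point): Centre of the flat top of the release key (moves with it): a black plastic key with ridges, 36 mm along x by 28 mm along y, beside the channel at x = -40, y = 60 mm in the charger's frame; top 57 mm above the table when up, 45 mm when fully down. It sits in a grey housing 48 x 46 mm, 41 mm high.
- driver: Red screwdriver, 31 x 195 x 27 mm, lying on the table to the right of the charger. Leave alone.
- tape: Roll of black tape, 58 x 56 x 19 mm, on the table left of the charger. Leave alone.
- carton: Small cardboard carton, 53 x 75 x 46 mm, on the table, left and behind. Leave alone.
- measure: Tape measure, 36 x 78 x 64 mm, standing on the table, right and behind. Leave alone.
Mind the look-alikes: they are no part of the job. Leave any yellow look-alike of the battery alone.

How it is judged:
By the outcome, as a careful person would: the job done as asked, in the order asked, and still so for the second after the job is handed in, while the arm keeps its last pose, push and grip.
It also fails if it takes over 42 s, if anything falls off the work surface, if the arm or the gripper's body presses on something with over 40 N, if the wrist force passes 120 N, or if a joint passes its speed limit or range.

## Working session

There is one attempt and no reset: what is moved stays moved. The work goes in short steps, Python scripts to look and compute and a tool call to move; the robot and the scene stay as the last step left them, time stands still between calls to the robot, and variables do not carry over. Pictures are saved under pics/ and viewed, at most 10 in all, crops included, and the job is handed in when it is done.

Besides the shell and the picture viewer there is one more tool, called after "Call:" in YAML: its name, and indented under it one key for each argument. arm_command: Moves the arm, as the interface text tells. Its arguments: {"type":"object","properties":{"plan":{"type":"array"},"squeeze":{"type":"number"}},"required":["plan"]}

```bash
mkdir -p pics; cat > h.py <<'E'
import numpy as np, cv2
from station import ctrl, cams
def grab(n):
    im,d=cams.camera(n); np.savez(f'{n}.npz',im=im,d=d); return im,d
def load(n):
    z=np.load(f'{n}.npz'); return z['im'],z['d']
def cloud(n,d):
    I=cams.camera_info(n); v,u=np.indices(d.shape)
    P=np.stack([(u-I['cx'])/I['fx']*d,(v-I['cy'])/I['fy']*d,d,np.ones_like(d)],-1)
    W=P@np.linalg.inv(I['world_to_cam']).T; W=W[...,:3]; W[d==0]=np.nan; return W
def proj(n,p):
    I=cams.camera_info(n); c=np.c_[np.atleast_2d(p),np.ones(len(np.atleast_2d(p)))]@np.array(I['world_to_cam']).T
    return np.c_[I['fx']*c[:,0]/c[:,2]+I['cx'],I['fy']*c[:,1]/c[:,2]+I['cy']]
E
python3 - <<'E'
from h import *
for n in('scene','top'):
    im,d=grab(n); cv2.imwrite(f'pics/{n}0.png',im)
    I=cams.camera_info(n); print(n,I['fx'],np.linalg.inv(I['world_to_cam']).round(3).tolist(), (d==0).mean())
print(ctrl.get_obs())
E
```

```text
scene 436.972788590446 [[0.756, -0.329, 0.566, 0.011], [-0.655, -0.392, 0.647, -0.552], [0.009, -0.859, -0.512, 0.57], [0.0, 0.0, 0.0, 1.0]] 0.004203125
top 454.3273958622813 [[-0.027, -0.996, 0.08, 0.507], [-0.999, 0.03, 0.037, 0.046], [-0.04, -0.079, -0.996, 0.946], [0.0, 0.0, 0.0, 1.0]] 0.00427734375
{'time_s': 0.1, 'qpos': array([ 1.07839106e+00,  3.00385945e-01,  1.52148799e+00, -4.51677121e-05,
        1.32070050e+00, -6.65971407e-02]), 'joint_vel': array([ 1.11745786e-03, -7.29221660e-04, -2.23892875e-03, -1.19038282e-03,
       -1.16894017e-03, -9.25357480e-05]), 'tau': array([-1.59508098e-03, -5.32637787e+01, -3.53282726e+01,  7.08582345e-02,
        2.34507979e-02, -3.44784723e-05]), 'ee_pos': array([0.22708741, 0.50068497, 0.20497242]), 'eef_rot': array([-3.14061014e+00, -2.16809636e-05,  2.71579571e+00]), 'force': array([ 0.27924729,  0.5007575 , -0.54248079]), 'moment': array([ 0.00853243, -0.02521044, -0.00303614]), 'grip_force': 0.0, 'grip_width': 0.09417804655332877}
```

View pics/scene0.png

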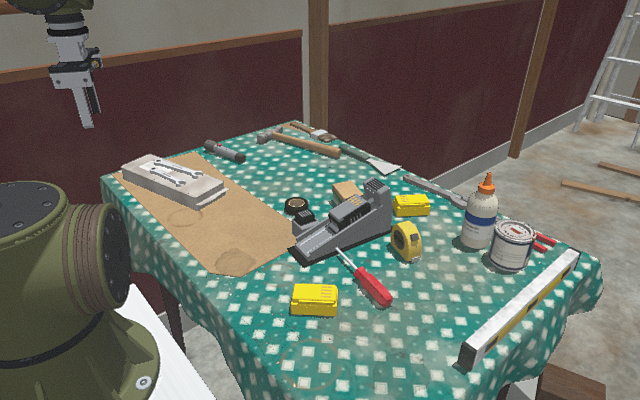

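View pics/top0.png

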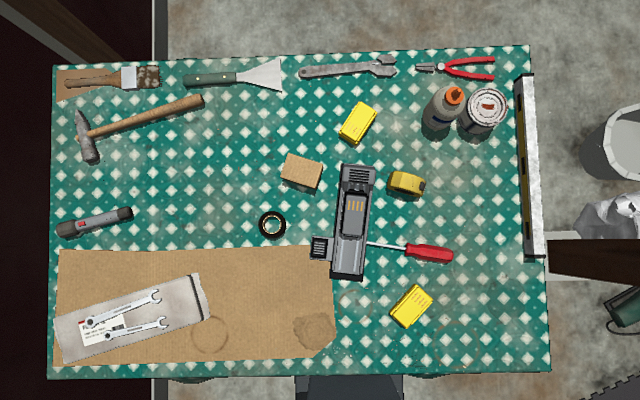

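The scene shows the charger at (345,225), with its key at (303,217). In the top view the charger is at (352,222), the key at (321,247) and the battery at (355,212). Two yellow look-alikes lie outside it, at top-view (357,122) and (410,306). The black and grey battery in the charger channel is the one meant. I'll enlarge it and measure the cloud.

```bash
python3 - <<'E'
from h import *
a,da=load('top'); b,db=load('scene')
A=cv2.resize(a[155:290,295:395],None,fx=4,fy=4,interpolation=2)
B=cv2.resize(b[170:275,280:400],None,fx=3.3,fy=5.14*0.66,interpolation=2)
B=cv2.copyMakeBorder(B,0,A.shape[0]-B.shape[0],0,0,0)
cv2.imwrite('pics/crop.png',np.hstack([A,B]))
for n,d,(u0,u1,v0,v1) in(('top',da,(305,335,230,262)),('scene',db,(285,325,200,240))):
    W=cloud(n,d)[v0:v1,u0:u1].reshape(-1,3)
    W=W[W[:,2]>0.015]
    h,e=np.histogram(W[:,2],np.arange(.015,.09,.004)); print(n,list(zip(e.round(3),h)))
# whole charger above table: height map bounds
W=cloud('top',da)[160:285,305:385]
m=W[...,2]>0.10; print('tower',np.nanmin(W[m],0),np.nanmax(W[m],0),W[m].mean(0))
np.set_printoptions(linewidth=220)
print((W[::4,::3,2]*1000).round().astype(int))
E
```

```text
top [(np.float64(0.015), np.int64(1)), (np.float64(0.019), np.int64(0)), (np.float64(0.023), np.int64(0)), (np.float64(0.027), np.int64(2)), (np.float64(0.031), np.int64(7)), (np.float64(0.035), np.int64(53)), (np.float64(0.039), np.int64(230)), (np.float64(0.043), np.int64(40)), (np.float64(0.047), np.int64(0)), (np.float64(0.051), np.int64(30)), (np.float64(0.055), np.int64(196)), (np.float64(0.059), np.int64(35)), (np.float64(0.063), np.int64(0)), (np.float64(0.067), np.int64(0)), (np.float64(0.071), np.int64(0)), (np.float64(0.075), np.int64(0)), (np.float64(0.079), np.int64(0)), (np.float64(0.083), np.int64(0))]
scene [(np.float64(0.015), np.int64(84)), (np.float64(0.019), np.int64(100)), (np.float64(0.023), np.int64(48)), (np.float64(0.027), np.int64(101)), (np.float64(0.031), np.int64(109)), (np.float64(0.035), np.int64(80)), (np.float64(0.039), np.int64(140)), (np.float64(0.043), np.int64(82)), (np.float64(0.047), np.int64(39)), (np.float64(0.051), np.int64(33)), (np.float64(0.055), np.int64(108)), (np.float64(0.059), np.int64(27)), (np.float64(0.063), np.int64(0)), (np.float
[... 18007 characters left out ...]
                    0                    0                    2]
 [                   3                    0                    6                    4                    2                    4                    3                    4                    0                    2
                    -1                    0                    5                    0                    2                    1                   -2                    0                    2                    1
                     4                   -2                    3                    3                    0                    3                   -3]]<stdin>:15: RuntimeWarning: invalid value encountered in cast
```

View pics/crop.png

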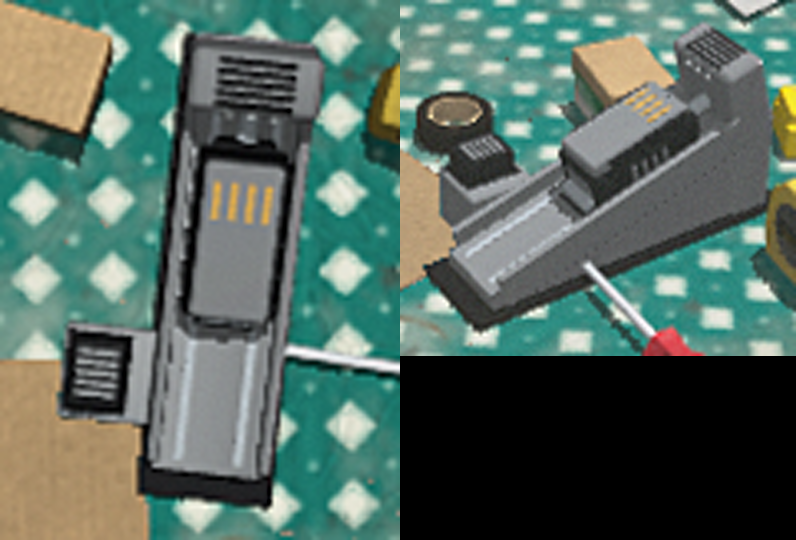

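The crop shows the key at top-view (319,248), the channel mouth around (348,275), and the black/grey battery on the ramp. Next I'll fit the charger pose to both depth clouds.

```bash
cat > fit.py <<'E'
from h import *
from scipy.optimize import differential_evolution, minimize
t=np.tan(np.radians(16))
def model(x,y):
    z=np.zeros_like(x); f=.040+t*x; a=abs(y)
    z=np.where((a<.031)&(x>-.085)&(x<.1),f+.0125,z); z=np.where((a<.025)&(x>-.085)&(x<.1),f,z)
    z=np.where((a<.023)&(x>-.010)&(x<.066),.075+t*(x+.010),z)
    z=np.where((a<.031)&(x>.1)&(x<.135),.117,z)
    z=np.where((abs(x+.04)<.024)&(y>.031)&(y<.082),.041,z)
    return np.where((abs(x+.04)<.018)&(abs(y-.06)<.014),.057,z)
for n in('top','scene','both'):
    Ws=[]
    for k in(('top','scene') if n=='both' else (n,)):
        W=cloud(k,load(k)[1]).reshape(-1,3); W=W[np.isfinite(W).all(1)]
        Ws.append(W[(W[:,0]>.36)&(W[:,0]<.66)&(abs(W[:,1]-.02)<.12)])
    W=np.vstack(Ws)
    def cost(p):
        c,s=np.cos(p[2]),np.sin(p[2]); dx,dy=W[:,0]-p[0],W[:,1]-p[1]
        x=c*dx+s*dy; y=-s*dx+c*dy
        k=(x<.13)&(x>-.12)&(y>-.045)&(y<.09)
        r=np.clip(abs(model(x,y)-W[:,2]),0,.015); return np.where(k,r,.006).mean()*1e3
    r=differential_evolution(cost,[(.46,.54),(-.04,.04),(-.3,.3)],seed=0,popsize=20,tol=1e-6)
    p=r.x; R=np.array([[np.cos(p[2]),-np.sin(p[2])],[np.sin(p[2]),np.cos(p[2])]])
    print(n,p.round(4),r.fun.round(3),'key',(p[:2]+R@[-.04,.06]).round(4),'wait',(p[:2]+R@[-.04,0]).round(4))
# direct key-top centroid per view
for n,(u0,u1,v0,v1) in(('top',(305,335,230,262)),('scene',(285,325,200,240))):
    W=cloud(n,load(n)[1])[v0:v1,u0:u1].reshape(-1,3); W=W[(W[:,2]>.052)&(W[:,2]<.063)]
    if n=='scene': print('sc bounds',W.min(0).round(3),W.max(0).round(3))
    c=cv2.minAreaRect((W[:,:2]*1000).astype(np.float32)); print(n,'keytop',np.round(c[0],1),np.round(c[1],1),c[2],W[:,2].mean().round(4))
E
python3 fit.py
```

```text
top [ 0.5221  0.0039 -0.1381] 4.748 key [0.4908 0.0689] wait [0.4825 0.0094]
scene [0.5172 0.0308 0.3   ] 6.523 key [0.4612 0.0763] wait [0.479 0.019]
both [ 0.5215  0.0037 -0.1429] 5.679 key [0.4904 0.0688] wait [0.4819 0.0094]
top keytop [490.8  68.8] [27.9 35.5] 82.30109405517578 0.0572
sc bounds [0.471 0.049 0.052] [0.511 0.081 0.061]
scene keytop [491.4  67.2] [33.3 37.4] 81.55038452148438 0.0572
```

Call:
arm_command:
  plan:
    - [[-40,-29,0,0,0,-0.03,0],[-80,-58,0,0,0,-0.06,0],[-120,-88,0,0,0,-0.09,0],[-160,-117,0,0,0,-0.12,0],[-200,-146,0,0,0,-0.15,0],[-240,-176,0,0,0,-0.18,0],[-280,-205,10,0,0,-0.21,0],[-320,-235,20,0,0,-0.24,0],[-360,-264,40,0,0,-0.26,0],[-400,-293,60,0,0,-0.28,0],[-427,-313,80,0,0,-0.288,0],[-427,-313,85,0,0,-0.288,0]]
  squeeze: 20

```text
time_s: 1.3
ee_pos: [0.4871, 0.036, 0.1179]
eef_rot: [-3.141, -0.003, 3.0]
force: [0.3, 0.3, 0.2]
grip_width: 0.0467
grip_force: 0.0
```

```bash
python3 - <<'E'
from h import *
o=ctrl.get_obs()
a,da=grab('scene'); b,db=grab('top')
o=ctrl.get_obs(); print({k:np.round(o[k],4).tolist() for k in('time_s','ee_pos','eef_rot','force','grip_width')})
A=cv2.resize(a[120:270,240:400],None,fx=2.4,fy=2.4,interpolation=2); B=cv2.resize(b[180:300,290:400],None,fx=3,fy=3,interpolation=2)
cv2.imwrite('pics/c2.png',np.hstack([A,B]))
E
```

```text
{'time_s': 1.4, 'ee_pos': [0.4862, 0.0391, 0.1194], 'eef_rot': [-3.1414, -0.0025, 3.002], 'force': [0.0687, 1.4428, 0.9602], 'grip_width': 0.0471}
```

View pics/c2.png

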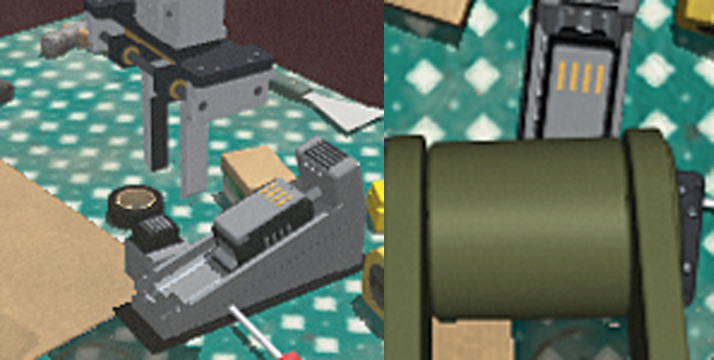

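The scene crop shows both fingers (left tip about (157,165), right tip about (190,190)) above the key and channel. Next I descend to just above the key.

Call:
arm_command:
  plan:
    - [[0,0,15,0,0,0,0],[0,0,30,0,0,0,0],[0,0,45,0,0,0,0],[0,0,55,0,0,0,0],[0,0,55,0,0,0,0],[0,0,55,0,0,0,0]]

```text
time_s: 2.0
ee_pos: [0.487, 0.04, 0.0662]
eef_rot: [3.141, 0.001, 3.004]
force: [-0.1, -0.2, 0.8]
grip_width: 0.0467
grip_force: 0.0
```

```bash
python3 - <<'E'
from h import *
a,da=grab('scene')
o=ctrl.get_obs(); print({k:np.round(o[k],4).tolist() for k in('time_s','ee_pos','eef_rot','force','grip_width')})
y=-.138;c=np.array([.522,.0039,0]);R=np.array([[np.cos(y),-np.sin(y),0],[np.sin(y),np.cos(y),0],[0,0,1]])
W=(cloud('scene',da)-c)@R
m=(W[...,2]>.085)&(W[...,2]<.12)&(abs(W[...,0]+.04)<.03)&(W[...,1]>-.03)&(W[...,1]<.09)
Q=W[m]
for lo,hi in((-.03,.03),(.03,.09)):
    q=Q[(Q[:,1]>lo)&(Q[:,1]<hi)]; print(len(q),np.percentile(q,[3,50,97],axis=0).round(4).tolist())
cv2.imwrite('pics/c3.png',cv2.resize(a[150:270,270:400],None,fx=5,fy=5,interpolation=2))
E
```

```text
{'time_s': 2.05, 'ee_pos': [0.4871, 0.0398, 0.0663], 'eef_rot': [3.1414, 0.0011, 3.0042], 'force': [-0.1937, 0.2754, 0.3895], 'grip_width': 0.0468}
162 [[-0.0495, -0.0079, 0.086], [-0.0427, -0.0056, 0.1026], [-0.0309, 0.0032, 0.119]]
141 [[-0.0496, 0.0511, 0.0865], [-0.0433, 0.0536, 0.1032], [-0.0324, 0.0625, 0.1189]]
```

View pics/c3.png

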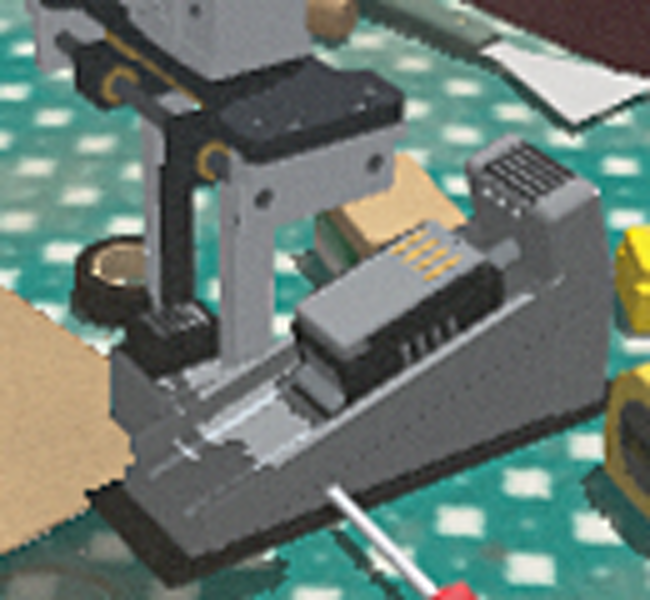

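The crop shows one finger over the key at about (180,300) and the other in the channel, about (245,350), in front of the battery. Pressing now.

Call:
arm_command:
  plan:
    - [[0,0,6,0,0,0,0],[0,0,10,0,0,0,0],[0,0,14,0,0,0,0],[0,0,18,0,0,0,0],[0,0,21,0,0,0,0],[0,0,22,0,0,0,0],[0,0,22,0,0,0,0],[0,0,22,0,0,0,0]]

```text
time_s: 2.85
ee_pos: [0.487, 0.0395, 0.0448]
eef_rot: [3.141, 0.001, 3.004]
force: [-9.8, -0.3, 25.2]
grip_width: 0.047
grip_force: 14.1
```

```bash
python3 - <<'E'
from h import *
a,da=grab('scene'); b,db=grab('top')
o=ctrl.get_obs(); print({k:np.round(o[k],4).tolist() for k in('time_s','ee_pos','force','moment','grip_width','grip_force')})
y=-.138;c=np.array([.522,.0039,0]);R=np.array([[np.cos(y),-np.sin(y),0],[np.sin(y),np.cos(y),0],[0,0,1]])
W=(cloud('scene',da)-c)@R
t=np.tan(np.radians(16)); h=W[...,2]-.04-t*W[...,0]
m=(abs(h-.0375)<.004)&(abs(W[...,1])<.022)&(W[...,0]>-.06)&(W[...,0]<.09); print('batt top x',np.percentile(W[m][:,0],[1,50,99]))
m=(abs(W[...,0]+.04)<.018)&(abs(W[...,1]-.06)<.014)&(W[...,2]<.06); print('key z',np.percentile(W[m][:,2],[10,50,90]))
cv2.imwrite('pics/c4.png',cv2.resize(a[150:270,270:400],None,fx=5,fy=5,interpolation=2))
E
```

```text
{'time_s': 2.95, 'ee_pos': [0.487, 0.0395, 0.0448], 'force': [-10.3571, -0.6064, 25.8427], 'moment': [0.665, 1.7536, 0.1051], 'grip_width': 0.047, 'grip_force': 14.0878}
batt top x [-0.04889634  0.00726189  0.08960484]
key z [0.04408902 0.0470351  0.05624658]
```

View pics/c4.png

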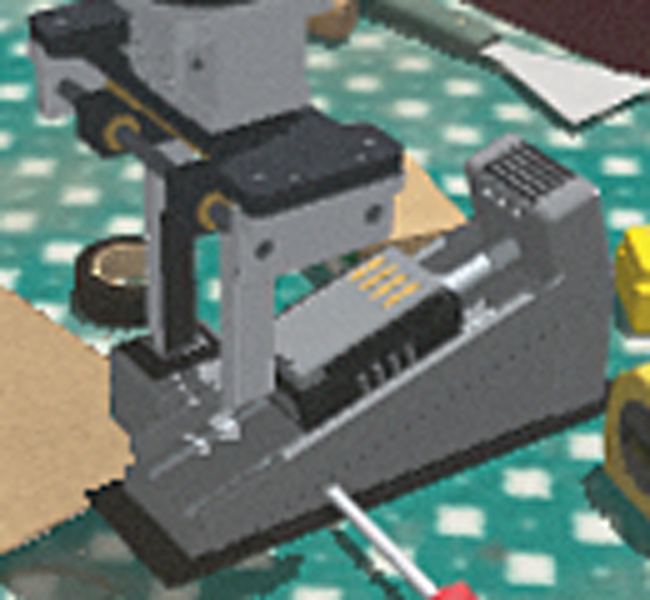

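The battery has popped out and rests on the channel finger at about (265,385). The key is down against its stop: the tip is at 44.8 mm with 25 N, and the readings are steady. Handing in.

```bash
python3 -c "
from station import ctrl
print(ctrl.hand_in())"
```

```text
the job is handed in; nothing more can be done
None
```

I handed the job in with the release key pressed to its stop and the popped-out battery at rest against the other finger in the channel; nothing else was touched, and the hand-in returned no verdict.

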